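Set the carton sizing jig and hold its leg at the mark

TASK

From the row of three navy-and-white cartons on the left, stand the one whose footprint matches the green pad of the sizing jig (75 x 63 mm) upright on that pad, between the grey fence and the blue jaw, and let it go. Then take the orange peg of the cam lever, push the spring-loaded leg in until its red stripe lines up with the red pointers, and, holding the leg there without squeezing the carton, swing the lever fully closed, in line with the leg. Finish while still gripping the peg, leg held at its mark and lever closed; leave the other cartons, calculator, ointment box and strip pack where they are.

Things in the scene. Friction and masses are not known exactly. Their poses are not given: they have to be found in the camera images.
- jig: Carton sizing jig, fixed to the table, elsewhere each time: aluminium plate 340 x 100 x 12 mm, origin at the centre of its underside; x is the way the leg slides out (roughly to the robot's right), y across, away from the robot, z up. The leg is a bar 22 mm wide along x, its top 42 mm above the table, running through a grey guide (x 0 to 30 mm, 52 mm tall).
- pad (a point): Centre of the green pad (76 x 64 mm, long side along the jig's x, flush with the plate's top, 12 mm above the table); it lies at x -112 mm, y 0 of the jig. At the pad's outer end (x -150 mm) stands the grey fence, 56 mm wide, 62 mm tall.
- pivot (a point): Pivot axis of the cam lever on top of the leg, 42 mm above the table; at x = 125 mm minus leg, y 0 of the jig.
- leg (a joint): How far the leg is pushed in towards the fence (m), along the jig's -x: 0 fully out (where its spring returns it), 0.046 at the mark, at most 0.060. The return spring pushes outward with about 2.5 N at 0 and 5 N at the mark, so it springs back when let go.
- lever (a joint): Angle of the cam lever (rad): 0 closed, pointing straight out along the jig's +x in line with the leg; it opens towards the jig's +y (the far side from the robot), at most 1.05. Starts open at 0.75 to 1.0; light friction holds it where it is left (turning it takes about 1 N at the peg). Closing the lever does not relieve the spring.
- peg_grip (a point): The place to grip: a point on the axis of the orange upright peg on the end of the black lever, 30 mm above the peg's foot and 85 mm above the table. The peg is 16 mm in diameter (foot 20 mm), 52 mm tall; its axis is 65 mm from the lever's pivot. The lever arm below it is 16 mm wide, its top 56 mm above the table.
- stripe (a point): Centre of the red stripe round the leg, on the leg's top face.
- pointers (a point): Point midway between the two red pointers at the guide's outer end, at the height of the leg's top: the length mark. The stripe is at the mark when this point and the stripe meet.
- carton_75: Navy-and-white carton, 75 (its x) x 63 (its y) x 83 mm tall, about 0.1 kg: the one that matches the pad. Origin at the centre of its underside, z up. It stands upright in a row of three to the robot's left, in any place of the row.
- carton_45: Look-alike navy-and-white carton, 45 x 61 x 75 mm tall: too small. Origin at the centre of its underside.
- carton_84: Look-alike navy-and-white carton, 62 x 84 x 72 mm tall: too large. Origin at the centre of its underside.
- calculator: Grey pocket calculator 118 x 72 x 15 mm lying near the robot, a bystander. Origin at the centre of its underside.
- ointment_box: White and orange ointment box, 99 x 31 x 26 mm, lying flat behind the jig, a bystander. Origin at the centre of its underside.
- strips: White pack of tablet strips 46 x 83 x 26 mm lying to the robot's right front, a bystander. Origin at the centre of its underside.
- jaw_face (a point): Centre of the inner face of the blue jaw (50 mm wide, 10 mm thick, top 60 mm above the table) on the inner end of the leg, facing the carton; at x = -25 mm minus leg, y 0 of the jig, so 79 mm from the fence with the leg at its mark: 4 mm more than the right carton is long.
Mind the look-alikes: they are no part of the job. What is shaped like the carton_75 but yellow is not meant.

How it is judged (in metres and radians):
On the way, in this order (a step that is already met when the one before it is completed fails the run):
1. the matching carton stands upright on the jig's pad, let go (x of carton_75 in the frame of jig between -0.118 and -0.095 m and y of carton_75 in the frame of jig between -0.012 and 0.012 m and z of carton_75 in the frame of jig below 0.016 m and angle between carton_75's own z axis and vertical below 0.08 rad and angle between the x axis of carton_75 and the x axis of jig, either way round below 0.15 rad and contact force between the fingers and carton_75 below 0.1 N), for 0.2 s.
2. the leg is held by the peg at its mark (within 5 mm), the lever still open (value of joint leg between 0.041 and 0.051 m and value of joint lever above 0.5 rad and contact force between the fingers and lever above 1 N), for 0.2 s.
3. the lever is closed with the leg held at its mark (value of joint leg between 0.042 and 0.05 m and value of joint lever below 0.12 rad and contact force between the fingers and lever above 10 N), for 0.2 s.
At the end, for the whole second after the job is handed in: The fingers still grip the peg (over 10 N); the leg is held within 4 mm of its mark and the lever within 0.12 rad of closed; the 75 mm carton stands upright on the pad between fence and jaw, within 12 mm of the centre line and square within 0.15 rad, not squeezed by the jaw (under 2 N) (all of step 3 and contact force between leg and carton_75 below 2 N and x of carton_75 in the frame of jig between -0.118 and -0.103 m and y of carton_75 in the frame of jig between -0.012 and 0.012 m and z of carton_75 in the frame of jig below 0.016 m and angle between carton_75's own z axis and vertical below 0.08 rad and angle between the x axis of carton_75 and the x axis of jig, either way round below 0.15 rad); the arm keeps its last pose, push and grip.
It fails at once if the lever is swung closed while the leg is away from its mark (over 8 mm) (value of joint lever below 0.45 rad and (value of joint leg below 0.038 m or value of joint leg above 0.054 m)).
It fails at once if the jaw squeezes the carton (over 20 N) (contact force between leg and carton_75 above 20 N).
It fails at once if another carton or a bystander is moved over 30 mm (distance of any of carton_45, carton_84, calculator, ointment_box, strips from where it was at the start of the episode above 0.03 m).
It also fails if it takes over 58 s, if anything falls off the work surface, if the arm or the gripper's body presses on something with over 40 N, if the wrist force passes 120 N, or if a joint passes its speed limit or range.

ROBOT

A 6-joint arm with a two-finger parallel gripper is mounted at the origin on the work surface; the furniture and walls round the work are solid. World frame = base frame: x ahead of the robot, y to its left, z up, the work surface at z = 0. Lengths are in m, angles in degrees, forces in N, time in s.
With the tool pointing down it reaches from about 0.3 to 0.75 m from the base axis. Payload 8.5 kg.
Tool frame: the origin (TCP) lies midway between the tips of the shut fingers; the grasp point (between the pads) lies 19 mm behind it; z points along the fingers, y is the line along which they close (so a half turn about z gives the same grasp; the last joint's range is limited). The gripper opens to 85 mm and grips with 20 to 120 N. Pads are 22 mm wide; open, the fingers measure 114 mm over their backs; the gripper's body (76 mm by 85 mm) begins 54 mm behind the grasp point. The pads swing forward as they close: fully open they stand 13 mm farther back than shut.
Start: joints at [-89.513, 21.807, 74.336, -0, 83.858, -12.336], TCP at [0.122, -0.536, 0.231] pointing down, gripper open.
Joint ranges: [-178.18, 178.18], [-50.72, 133.34], [12.68, 142.11], [-81.47, 261.47], [9.98, 163.14], [-165.26, 165.26]. Speed limits (degrees/s): [136.94, 136.94, 180, 180, 180, 180].

INTERFACE

Orientations are given as a 3x3 rotation matrix whose columns are the frame's x, y, z axes.
In Python, from rig import monitor, optics, close_job, models gives the robot as it stands.
- The arm moves only by the tool step_arm, never from a script. Its arguments are lists of equal length, an entry for each row: "fingers": the closure, from -1 (fully open) to 1 (shut); "travel": the shift along the tool's x, y, z scaled (see below), a list of three; "twist": the turn about the tool's z scaled (see below). In form: {"fingers": [fingers, ...], "travel": [[tx, ty, tz], ...], "twist": [twist, ...]}. A call has 1 to 10 rows; each row shifts and turns the commanded pose from where the row before left it, along the tool's axes as they then stand; what a row does not reach is not made up. The controller multiplies each number of a shift by 100 mm and each number of a turn by pi rad. A row lasts 1/8 s, in which the tool goes at most 62.5 mm and 10.7 degrees, less where a joint would pass 70% of its speed; a pose out of reach is approached as far as the arm can. A call with a number of a shift or a turn outside -1 to 1 is refused whole. A call with a gripper value outside its range is refused whole. The fingers move at their own pace and stop on an object; "force" is the grip in N (left out, the last holds). Time passes only in rows, so rows that do not move let the fingers close. It gives the time, the measured TCP pose, the force, the opening and the grip force at its end, in the units of the state.
- monitor.observe(): the state, without advancing time (a new reading comes with each control period).
- optics.get_image(name): name is "scene" or "side" or "wrist"; returns (picture, depth): 384x512x3 uint8, blue, green, red; 384x512 float32, m along the optical axis (not along the pixel's ray), 0 where there is no reading.
- optics.get_calibration(name): a dict with "vertical_fov" (degrees; the focal length in pixels is half the picture's height over the tangent of half this angle, whatever the lens; pixels are square), "cx", "cy" (the principal point, pixels), "world_from_camera" (4x4, takes a point from camera to world coordinates). Camera axes: x right, y up, looking along -z (the intrinsics and any distortion apply to the point x, -y, -z); pixel columns grow to the right and rows downward; lengths in m; the calibration is good to about 2 mm. A picture is of the moment at which its call begins: read the wrist's pose just before it. get_calibration takes no time and is no camera call; for the wrist camera it gives the pose at the moment of the call.
- close_job(): hands the job in; it is judged then, once.
Trained networks look in the newest picture that a camera, given by its name, has taken for a name from the list of things; names that differ only in an ending like _2 or _b are one class to them, and where a whole thing is asked for, a point or a joint stands for the part that bears it (a point fixed in the world has none). Each returns a list of dicts, best first, with "confidence" (0 to 1); they miss things now and then, are a little off and sometimes report something else, mostly with a low value. They report only what shows in the picture. A call takes as long as a camera call. They do not tell look-alikes from the thing itself.
- models.trace(camera, query): "mask" (384x512 bool, what is visible of it) and "point" ([column, row] in pixels, amid what is visible of it).
- models.landmark_of(camera, query): "point" ([column, row] in pixels: a listed point, or the origin of a listed thing).
The state is a dict: "time_s": time; "q": joint angles; "qvel": joint speeds; "joint_efforts": joint torques, N m; "position": TCP position; "tool_rot": TCP orientation; "ft_force": force on the tool from outside, world axes, zero at the start; "wrist_torque": the same for the moment, N m; "grip_width": finger opening in m; "gripper_force": force on a finger pad.
Only numpy, scipy, OpenCV 4.12 (cv2) and the standard library are available. Lean on these libraries where they do the work, as an engineer would, in place of code of your own. Each camera call takes 0.05 s, during which the arm holds its last target. There are 200 camera calls.

## Working session

There is one attempt and no reset: what is moved stays moved. The work goes in short steps, Python scripts to look and compute and a tool call to move; the robot and the scene stay as the last step left them, time stands still between calls to the robot, and variables do not carry over. Pictures are saved under pics/ and viewed, at most 10 in all, crops included, and the job is handed in when it is done.

Besides the shell and the picture viewer there is one more tool, called after ">>>" in YAML: its name, and indented under it one key for each argument. step_arm: Moves the arm, as the interface text tells. Its arguments: {"type":"object","properties":{"fingers":{"type":"array","items":{"type":"number"}},"travel":{"type":"array","items":{"type":"array","items":{"type":"number"}}},"twist":{"type":"array","items":{"type":"number"}},"force":{"type":"number"}},"required":["fingers","travel","twist"]}

```bash
mkdir -p pics; cat > h.py <<'E'
import numpy as np, cv2
from rig import monitor, optics, close_job, models
def calib(n):
    c=optics.get_calibration(n); f=192/np.tan(np.radians(c["vertical_fov"])/2)
    return f,c["cx"],c["cy"],np.array(c["world_from_camera"])
def cloud(n,d):
    f,cx,cy,T=calib(n); v,u=np.mgrid[0:384,0:512]
    P=np.stack([(u-cx)/f*d,-(v-cy)/f*d,-d],-1)
    return P@T[:3,:3].T+T[:3,3]
def ray(n,p,z):
    f,cx,cy,T=calib(n); r=T[:3,:3]@np.array([(p[0]-cx)/f,-(p[1]-cy)/f,-1]); o=T[:3,3]
    return o+r*(z-o[2])/r[2]
E
python3 - <<'E'
from h import *
print(optics.get_calibration("scene"),optics.get_calibration("side"),optics.get_calibration("wrist"))
s=monitor.observe();print(s["tool_rot"],s["position"],s["time_s"])
for n in("scene","side"):
    im,d=optics.get_image(n);cv2.imwrite(f"pics/{n}0.png",im);np.save(n+"0.npy",d)
    X=cloud(n,d)
    for q in ("carton_75","jig","pad","pivot","peg_grip","stripe","pointers","jaw_face","calculator","ointment_box","strips"):
        for r in models.landmark_of(n,q)[:4]:
            p=r["point"];print(n,q,round(r["confidence"],2),np.round(p,1),X[int(p[1]),int(p[0])].round(3))
E
```

```text
{'vertical_fov': 49.30177726711901, 'cx': 252.57671834837234, 'cy': 192.81202771584339, 'world_from_camera': array([[ 0.50400367, -0.73775556,  0.44910693,  1.08403294],
       [ 0.86365188,  0.43605911, -0.25289898, -0.32051893],
       [-0.00925953,  0.51533405,  0.85693936,  1.2351914 ],
       [ 0.        ,  0.        ,  0.        ,  1.        ]])} {'vertical_fov': 53.53811780981847, 'cx': 250.540386379122, 'cy': 190.06687394374833, 'world_from_camera': array([[ 0.93092663, -0.28870642,  0.22366094,  0.71947856],
       [ 0.36520446,  0.7378446 , -0.56763637, -0.60968036],
       [-0.00114676,  0.61010978,  0.79231606,  0.95009985],
       [ 0.        ,  0.        ,  0.        ,  1.        ]])} {'vertical_fov': 64.37445894346497, 'cx': 257.762775953803, 'cy': 190.18336533646868, 'world_from_camera': array([[ 2.21105661e-01,  9.23938033e-01,  3.12171105e-01,
         2.02479032e-01],
       [-9.75249814e-01,  2.09569293e-01,  7.04876711e-02,
        -5.18310645e-01],
       [-2.95237706e-04, -3.20030035e-01,  9.47407351e-01,
         3.72167443e-01],
       [ 0.00000000e+00,  0.00
[... 1458 characters left out ...]
e carton_75 0.7 [212.7 118. ] [0.22  0.29  0.042]
side jig 0.94 [273.2 212.5] [ 0.554 -0.016  0.051]
side pad 0.73 [279.  186.5] [0.532 0.111 0.01 ]
side pivot 0.57 [261.7 241.4] [ 0.556 -0.119  0.055]
side peg_grip 0.84 [278.4 249.5] [ 0.613 -0.153  0.105]
side peg_grip 0.45 [318.9 151.8] [0.607 0.295 0.018]
side pointers 0.59 [267.1 212.4] [ 0.538 -0.02   0.048]
side calculator 0.92 [237.7 160.3] [0.366 0.166 0.009]
side calculator 0.31 [289.8 136.6] [0.499 0.309 0.036]
side ointment_box 0.81 [335.5 265.2] [ 0.76  -0.095  0.018]
side ointment_box 0.7 [273.1 201.4] [0.539 0.028 0.041]
side strips 0.89 [160.8 286.3] [ 0.354 -0.321  0.023]
side strips 0.21 [270.7 213.9] [ 0.545 -0.015  0.04 ]
```

```bash
python3 - <<'E'
from h import *
im=cv2.imread("pics/scene0.png")
cv2.imwrite("pics/a.png",cv2.resize(im[80:320,110:390],None,fx=2.5,fy=2.5,interpolation=cv2.INTER_CUBIC))
for n in("scene","side"):
    d=np.load(n+"0.npy");X=cloud(n,d);im=cv2.imread(f"pics/{n}0.png")
    top=((X[...,2]>.06)&(X[...,2]<.1)&(X[...,1]>.2)&(X[...,1]<.42)&(X[...,0]>.1)&(X[...,0]<.75)&(d>0)).astype(np.uint8)
    k,L,st,_=cv2.connectedComponentsWithStats(top)
    for i in range(1,k):
        if st[i,4]<60: continue
        P=X[L==i];z=np.percentile(P[:,2],60);Q=P[abs(P[:,2]-z)<.006]
        r=cv2.minAreaRect((Q[:,:2]*1000).astype(np.float32))
        print(n,st[i],"z",z.round(4),"rect",np.round(r[0]),np.round(r[1]),round(r[2],1),im[L==i].mean(0).round())
    h=cv2.cvtColor(im,cv2.COLOR_BGR2HSV)
    g=(h[...,0]>40)&(h[...,0]<85)&(h[...,1]>90)&(h[...,2]>60)&(d>0)&(abs(X[...,2]-.012)<.012)
    r=cv2.minAreaRect((X[g][:,:2]*1000).astype(np.float32));print("green",g.sum(),r,X[g].mean(0))
E
```

```text
scene [276  93  26  24 357] z 0.0831 rect [212. 330.] [68. 80.] 13.0 [  4. 142. 166.]
scene [304 130  21  15 226] z 0.0756 rect [384. 326.] [61. 49.] 73.0 [153. 149. 148.]
scene [322 143  27  26 436] z 0.0836 rect [490. 339.] [67. 78.] 81.5 [124. 114. 113.]
scene [337 171  32  28 466] z 0.0731 rect [609. 323.] [86. 67.] 14.4 [159. 148. 147.]
green 352 ((530.7474975585938, 124.54523468017578), (63.03569030761719, 77.65865325927734), 6.578590393066406) [0.53013287 0.12428442 0.0132356 ]
side [203  95  22  20 347] z 0.0804 rect [212. 327.] [64. 83.] 13.0 [ 53. 127. 146.]
side [249 110  21  18 212] z 0.0728 rect [385. 324.] [63. 49.] 75.1 [130. 123. 123.]
side [276 111  28  23 397] z 0.0806 rect [489. 339.] [65. 76.] 83.3 [109.  96.  97.]
side [311 128  26  16 385] z 0.0701 rect [610. 324.] [83. 67.] 17.2 [140. 124. 125.]
green 369 ((529.3427734375, 126.02276611328125), (62.87028884887695, 78.6702880859375), 8.216215133666992) [0.52954195 0.12542382 0.01023263]
```

View pics/a.png

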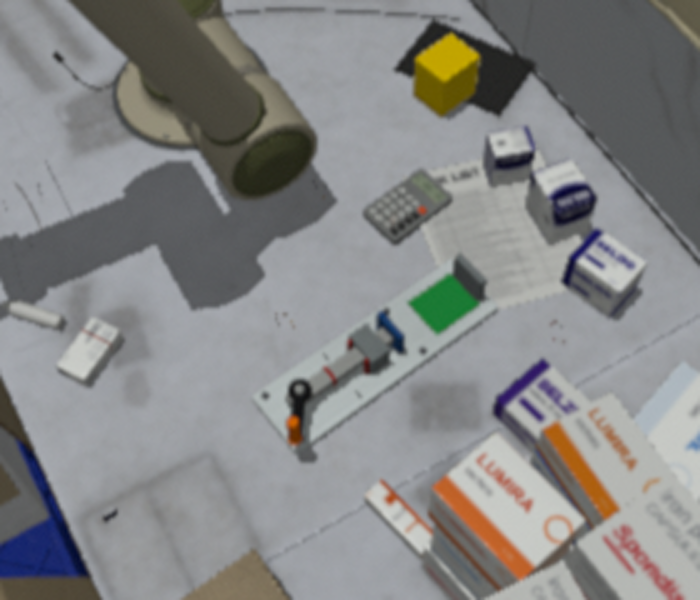

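Crop shows the yellow decoy at (445,72) and three navy-white cartons: (510,155) small, ~49x62x75 mm; (563,200) middle, ~76x65x83 mm; (605,272) large, ~85x67x72 mm. The middle one fits by height and footprint. I'll move above it and confirm with a wrist crop.

>>> step_arm:
  fingers: [-1,-1,-1,-1,-1,-1,-1,-1,-1,-1]
  travel:
    - [0.417,-0.352,0]
    - [0.417,-0.352,0]
    - [0.417,-0.352,0]
    - [0.417,-0.352,0]
    - [0.417,-0.352,0]
    - [0.417,-0.352,0]
    - [0.417,-0.352,0]
    - [0.417,-0.352,0]
    - [0.417,-0.352,0]
    - [0.417,-0.352,0]
  twist: [0,0,0,0,0,0,0,0,0,0]

```text
time_s: 2.45
position: [0.4515, -0.0989, 0.2315]
tool_rot: [[0.975, 0.222, 0.001], [0.222, -0.975, -0.0], [0.0, 0.0, -1.0]]
ft_force: [0.1, -1.5, -0.1]
grip_width: 0.0853
gripper_force: 0.0
```

>>> step_arm:
  fingers: [-1,-1,-1,-1,-1,-1,-1,-1]
  travel:
    - [0.171,-0.524,0]
    - [0.171,-0.524,0]
    - [0.171,-0.524,0]
    - [0.171,-0.524,0]
    - [0.171,-0.524,0]
    - [0.171,-0.524,0]
    - [0.171,-0.524,0]
    - [0.171,-0.524,0]
  twist: [0,0,0,0,0,0,0,0]

```text
time_s: 3.45
position: [0.4908, 0.3405, 0.2314]
tool_rot: [[0.975, 0.222, 0.0], [0.222, -0.975, -0.0], [0.0, 0.0, -1.0]]
ft_force: [1.0, -0.1, 0.2]
grip_width: 0.0855
gripper_force: 0.0
```

>>> step_arm:
  fingers: [-1,-1,-1,-1,-1,-1,-1,-1,-1,-1]
  travel:
    - [0,0,0]
    - [0,0,0]
    - [0,0,0]
    - [0,0,0]
    - [0,0,0]
    - [0,0,0]
    - [0,0,0]
    - [0,0,0]
    - [0,0,0]
    - [0,0,0]
  twist: [-0.055,-0.055,-0.055,-0.055,-0.055,-0.055,-0.055,-0.055,-0.055,-0.055]

```text
time_s: 4.7
position: [0.4909, 0.3386, 0.2313]
tool_rot: [[-0.377, 0.926, -0.0], [0.926, 0.377, -0.0], [-0.0, -0.0, -1.0]]
ft_force: [-1.1, -0.2, 0.1]
grip_width: 0.0852
gripper_force: 0.0
```

>>> step_arm:
  fingers: [-1,-1,-1,-1,-1,-1,-1,-1]
  travel:
    - [0,0,0]
    - [0,0,0]
    - [0,0,0]
    - [0,0,0]
    - [0,0,0]
    - [0,0,0]
    - [0,0,0]
    - [0,0,0]
  twist: [-0.055,-0.055,-0.055,-0.055,-0.055,-0.055,-0.007,0]

```text
time_s: 5.7
position: [0.4909, 0.3386, 0.2313]
tool_rot: [[-0.991, 0.134, -0.0], [0.134, 0.991, -0.0], [0.0, -0.0, -1.0]]
ft_force: [0.1, 0.3, 0.4]
grip_width: 0.0851
gripper_force: 0.0
```

```bash
python3 - <<'E'
from h import *
im,d=optics.get_image("wrist");cv2.imwrite("pics/w1.png",im)
X=cloud("wrist",d)
top=((X[...,2]>.076)&(X[...,2]<.092)&(d>0)).astype(np.uint8)
k,L,st,_=cv2.connectedComponentsWithStats(top)
for i in range(1,k):
    if st[i,4]<300: continue
    P=X[L==i];Q=P
    print(st[i],np.median(P[:,2]),cv2.minAreaRect((Q[:,:2]*1000).astype(np.float32)))
for n in ("scene","side"):
    Y=cloud(n,np.load(n+"0.npy"))
    m=(abs(Y[...,0]-.49)<.06)&(Y[...,1]>.38)&(Y[...,1]<.5);print(n,Y[m][:,2].max())
E
```

```text
[ 404    0   17  299 2392] 0.08424477401400285 ((506.65264892578125, 485.6455383300781), (2.2267680168151855, 298.4024353027344), 89.92314147949219)
[ 227  133   66   75 4672] 0.08194364911001323 ((488.2497253417969, 339.9877624511719), (62.73891067504883, 74.87493133544922), 82.65493774414062)
scene 0.6366659501545042
side 0.42213644606487755
```

View pics/w1.png

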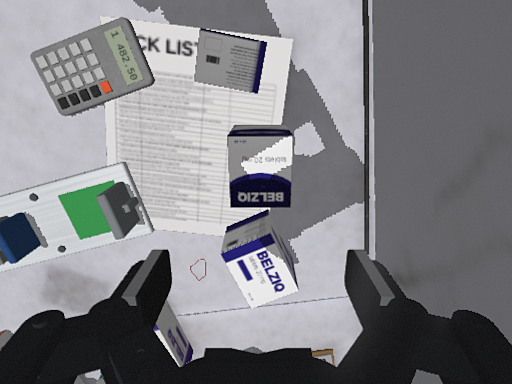

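The wrist picture (and its scan) confirms the middle carton at (260,165): 62.7 x 74.9 mm top, 82 mm high, centre (0.488, 0.340). The others at (230,60) and (258,258) are smaller and larger. Grasping it.

>>> step_arm:
  fingers: [-1,-1,-1,-1,-1,-1,-1,-1]
  travel:
    - [0.02,0.01,0.4]
    - [0,0,0.4]
    - [0,0,0.4]
    - [0,0,0.3]
    - [0,0,0.25]
    - [0,0,0.25]
    - [0,0,0]
    - [0,0,0]
  twist: [0,0,0,0,0,0,0,0]

```text
time_s: 6.75
position: [0.4895, 0.3401, 0.0323]
tool_rot: [[-0.991, 0.132, 0.001], [0.132, 0.991, 0.001], [-0.001, 0.001, -1.0]]
ft_force: [-0.0, -0.1, -0.9]
grip_width: 0.0849
gripper_force: 0.0
```

>>> step_arm:
  fingers: [0.2,0.4,0.6,0.6,0.6,0.6,0.6,0.6]
  travel:
    - [0,0,0]
    - [0,0,0]
    - [0,0,0]
    - [0,0,0]
    - [0,0,0]
    - [0,0,0]
    - [0,0,0]
    - [0,0,0]
  twist: [0,0,0,0,0,0,0,0]
  force: 25

```text
time_s: 7.75
position: [0.4896, 0.3402, 0.0325]
tool_rot: [[-0.991, 0.131, 0.002], [0.131, 0.991, 0.001], [-0.002, 0.001, -1.0]]
ft_force: [0.3, 0.4, 6.4]
grip_width: 0.0617
gripper_force: 28.9
```

>>> step_arm:
  fingers: [0.6,0.6,0.6,0.6,0.6,0.6]
  travel:
    - [0,0,-0.1]
    - [0,0,-0.2]
    - [0,0,-0.3]
    - [0,0,-0.3]
    - [0,0,-0.3]
    - [0,0,0]
  twist: [0,0,0,0,0,0]

```text
time_s: 8.5
position: [0.4897, 0.3402, 0.1537]
tool_rot: [[-0.991, 0.131, 0.004], [0.131, 0.991, 0.002], [-0.004, 0.002, -1.0]]
ft_force: [0.1, 0.9, -1.0]
grip_width: 0.062
gripper_force: 28.4
```

```bash
cat > jig.py <<'E'
from h import *
from scipy.optimize import minimize
def fit(n,im,d):
    X=cloud(n,d);Y=X.copy()
    h=cv2.cvtColor(im,cv2.COLOR_BGR2HSV)
    m=(d>0)&(X[...,0]>.44)&(X[...,0]<.66)&(X[...,1]>-.22)&(X[...,1]<.22)
    tz=np.median(X[...,2][m]); 
    pl=m&(abs(X[...,2]-tz-.012)<.004)
    k,L,st,_=cv2.connectedComponentsWithStats(pl.astype(np.uint8));i=1+st[1:,4].argmax()
    r=cv2.minAreaRect((X[L==i][:,:2]*1000).astype(np.float32))
    g=m&(h[...,0]>40)&(h[...,0]<85)&(h[...,1]>90)&(h[...,2]>60)
    o=m&(h[...,0]<18)&(h[...,1]>150)&(h[...,2]>110)&(X[...,2]>.07)
    print(n,"tablez",tz.round(4),"plate",r,"green",X[g].mean(0).round(4),"orange",o.sum(),X[o].mean(0).round(4) if o.any() else 0, "top", X[o&(X[...,2]>X[o][:,2].max()-.006)].mean(0).round(4) if o.any() else 0)
E
python3 - <<'E'
from jig import *
for n in("scene","side"): fit(n,cv2.imread(f"pics/{n}0.png"),np.load(n+"0.npy"))
E
```

```text
scene tablez 0.0026 plate ((545.9307250976562, 11.03411865234375), (101.18534851074219, 338.509521484375), 7.675361633300781) green [0.5301 0.1243 0.0132] orange 19 [ 0.6181 -0.148   0.1058] top [ 0.6169 -0.147   0.1101]
side tablez -0.0006 plate ((545.5064697265625, 10.759033203125), (99.89165496826172, 340.08660888671875), 7.686187744140625) green [0.5295 0.1254 0.0102] orange 22 [ 0.6168 -0.1493  0.1045] top [ 0.6168 -0.1491  0.1047]
```

>>> step_arm:
  fingers: [0.6,0.6,0.6,0.6,0.6,0.6]
  travel:
    - [-0.1,-0.307,0]
    - [-0.15,-0.46,0]
    - [-0.175,-0.537,0]
    - [-0.175,-0.537,0]
    - [-0.1,-0.307,0]
    - [0,0,0]
  twist: [0,0,0,0,0,0]

```text
time_s: 9.25
position: [0.5302, 0.1158, 0.1502]
tool_rot: [[-0.991, 0.134, -0.002], [0.134, 0.991, -0.0], [0.002, -0.0, -1.0]]
ft_force: [0.4, 0.6, -0.7]
grip_width: 0.0619
gripper_force: 28.3
```

>>> step_arm:
  fingers: [0.6,0.6,0.6,0.6,0.6,0.6,0.6,0.6,0.6,0.6]
  travel:
    - [0,0,0]
    - [0,0,0]
    - [0,0,0]
    - [0,0,0]
    - [0,0,0]
    - [0,0,0]
    - [0,0,0]
    - [0,0,0]
    - [0,0,0]
    - [0,0,0]
  twist: [0.052,0.052,0.052,0.052,0.052,0.052,0.052,0.0515,0,0]

```text
time_s: 10.5
position: [0.53, 0.1183, 0.151]
tool_rot: [[-0.138, 0.99, -0.001], [0.99, 0.138, 0.0], [0.0, -0.001, -1.0]]
ft_force: [0.2, -0.4, -0.8]
grip_width: 0.0617
gripper_force: 28.3
```

>>> step_arm:
  fingers: [0.6,0.6,0.6,0.6,0.6]
  travel:
    - [0,0.01,0.2]
    - [0,0,0.2]
    - [0,0,0.1]
    - [0,0,0]
    - [0,0,0]
  twist: [0,0,0,0,0]

```text
time_s: 11.12
position: [0.5317, 0.118, 0.102]
tool_rot: [[-0.134, 0.991, 0.001], [0.991, 0.134, 0.0], [-0.0, 0.001, -1.0]]
ft_force: [-0.5, 0.7, -0.9]
grip_width: 0.0621
gripper_force: 28.3
```

```bash
python3 - <<'E'
from jig import *
out=[]
for n,c in(("scene",(288,190)),("side",(277,175))):
    im,d=optics.get_image(n); out.append(cv2.resize(im[c[1]-55:c[1]+55,c[0]-45:c[0]+45],None,fx=4.4,fy=4.4,interpolation=cv2.INTER_CUBIC))
    X=cloud(n,d);np.save(n+"1.npy",d)
    c0=np.array([.5457,.0109]);e=np.array([.1336,-.991]);y=np.array([.991,.1336])
    a=(X[...,:2]-c0)@e;b=(X[...,:2]-c0)@y
    for lo,hi in((.02,.058),(.07,.12),(.12,.2)):
        m=(d>0)&(X[...,2]>lo)&(X[...,2]<hi)&(a<-.05)&(a>-.18)&(abs(b)<.037)
        print(n,lo,m.sum(),np.percentile(a[m],[1,5,50,95,99]).round(4),np.percentile(b[m],[1,5,50,95,99]).round(4))
cv2.imwrite("pics/p.png",np.hstack(out))
E
```

```text
scene 0.02 27 [-0.1628 -0.1606 -0.1522 -0.0979 -0.0749] [-0.0054  0.0129  0.0248  0.0274  0.028 ]
scene 0.07 168 [-0.1341 -0.1137 -0.0721 -0.0701 -0.0693] [-0.0277 -0.023   0.0219  0.0323  0.0345]
scene 0.12 399 [-0.1434 -0.1097 -0.0887 -0.0706 -0.0695] [-0.0312 -0.0279  0.0079  0.0334  0.0364]Traceback (most recent call last):
  File "<stdin>", line 10, in <module>
    return _quantile_unchecked(
        a, q, axis, out, overwrite_input, method, keepdims, weights)
    return _ureduce(a,
                    func=_quantile_ureduce_func,
    ...<5 lines>...
                    overwrite_input=overwrite_input,
                    method=method)
    r = func(a, **kwargs)
    result = _quantile(arr,
                       quantiles=q,
    ...<2 lines>...
                       out=out,
                       weights=wgt)
    slices_having_nans = np.isnan(arr[-1, ...])
                                  ~~~^^^^^^^^^
IndexError: index -1 is out of bounds for axis 0 with size 0
```

>>> step_arm:
  fingers: [0.6,0.6,0.6,0.6,0.6,0.6]
  travel:
    - [0,0,0.2]
    - [0,0,0.2]
    - [0,0,0.1]
    - [0,0,0.06]
    - [0,0,0]
    - [0,0,0]
  twist: [0,0,0,0,0,0]

```text
time_s: 11.98
position: [0.5317, 0.1179, 0.0459]
tool_rot: [[-0.134, 0.991, 0.001], [0.991, 0.134, -0.0], [-0.0, 0.001, -1.0]]
ft_force: [0.8, -0.1, -0.6]
grip_width: 0.0621
gripper_force: 28.3
```

>>> step_arm:
  fingers: [0.4,0.2,0,-0.3,-0.6,-1,-1,-1]
  travel:
    - [0,0,0.01]
    - [0,0,0]
    - [0,0,0]
    - [0,0,0]
    - [0,0,0]
    - [0,0,0]
    - [0,0,0]
    - [0,0,0]
  twist: [0,0,0,0,0,0,0,0]

```text
time_s: 12.98
position: [0.5313, 0.1179, 0.0443]
tool_rot: [[-0.134, 0.991, -0.0], [0.991, 0.134, 0.0], [0.0, -0.0, -1.0]]
ft_force: [0.3, -0.4, -0.8]
grip_width: 0.0856
gripper_force: 0.0
```

>>> step_arm:
  fingers: [-1,-1,-1,-1,-1,-1]
  travel:
    - [0,0,-0.2]
    - [0,0,-0.3]
    - [0,0,-0.4]
    - [0,0,-0.4]
    - [0,0,-0.4]
    - [0,0,-0.2]
  twist: [0,0,0,0,0,0]

```text
time_s: 13.72
position: [0.5317, 0.1179, 0.2366]
tool_rot: [[-0.134, 0.991, 0.003], [0.991, 0.134, 0.0], [-0.0, 0.003, -1.0]]
ft_force: [-0.6, -0.5, -0.6]
grip_width: 0.085
gripper_force: 0.0
```

>>> step_arm:
  fingers: [-1,-1,-1,-1,-1,-1,-1]
  travel:
    - [-0.5,0,0]
    - [-0.5,0,0]
    - [-0.5,0,0]
    - [-0.5,0,0]
    - [0,0,0]
    - [0,0,0]
    - [0,0,0]
  twist: [0,0,0,0,0,0,0]

```text
time_s: 14.6
position: [0.558, -0.0792, 0.2345]
tool_rot: [[-0.135, 0.991, 0.0], [0.991, 0.135, 0.0], [0.0, 0.0, -1.0]]
ft_force: [-0.7, -0.2, 0.2]
grip_width: 0.0852
gripper_force: 0.0
```

```bash
python3 - <<'E'
from jig import *
np.set_printoptions(suppress=True)
im,d=optics.get_image("wrist");cv2.imwrite("pics/w2.png",im);fit("wrist",im,d);np.save("w2.npy",d)
X=cloud("wrist",d)
for n in ("wrist","side","scene"):
    if n!="wrist": im,d=optics.get_image(n);X=cloud(n,d)
    m=(d>0)&(abs(X[...,2]-.095)<.007)&(np.hypot(X[...,0]-.531,X[...,1]-.12)<.065)
    if m.sum()>30: print(n,"carton",m.sum(),cv2.minAreaRect((X[m][:,:2]*1000).astype(np.float32)),np.median(X[m][:,2]))
    for q in("pivot","peg_grip"):
        for r in models.landmark_of(n,q)[:2]: print(n,q,round(r["confidence"],2),np.round(r["point"],1),ray(n,r["point"],.042 if q=="pivot" else .085).round(4))
E
```

```text
wrist tablez 0.0123 plate ((536.4932861328125, 80.90971374511719), (60.95054244995117, 0.8653091788291931), 7.586406230926514) green [nan nan nan] orange 157 [ 0.615  -0.1459  0.105 ] top [ 0.6149 -0.1461  0.1052]
wrist pivot 0.7 [259.1 189.4] [ 0.5635 -0.1091  0.042 ]
wrist peg_grip 0.68 [302.3 241.9] [ 0.6152 -0.1473  0.085 ]
side carton 36 ((539.20361328125, 98.73870849609375), (75.07119750976562, 29.735126495361328), 43.26659393310547) 0.09201706068604248
side pivot 0.62 [262.4 242.3] [ 0.5588 -0.1145  0.042 ]
side pivot 0.43 [320.7 152.5] [0.6196 0.268  0.042 ]
side peg_grip 0.81 [276.5 250. ] [ 0.6078 -0.1458  0.085 ]
scene carton 425 ((530.634033203125, 118.23442077636719), (65.33394622802734, 78.01297760009766), 6.738567352294922) 0.09548029929726232
scene pivot 0.74 [226.7 238.3] [ 0.5608 -0.1216  0.042 ]
scene peg_grip 0.66 [226.4 248.5] [ 0.6085 -0.1454  0.085 ]
scene peg_grip 0.64 [255.1 222.9] [ 0.5784 -0.0288  0.085 ]jig.py:13: RuntimeWarning: Mean of empty slice.
  print(n,"tablez",tz.round(4),"plate",r,"green",X[g].mean(0).round(4),"orange",o.sum(),X[o].mean(0).round(4) if o.any() else 0, "top", X[o&(X[...,2]>X[o][:,2].max()-.006)].mean(0).round(4) if o.any() else 0)
  ret = um.true_divide(
```

View pics/w2.png

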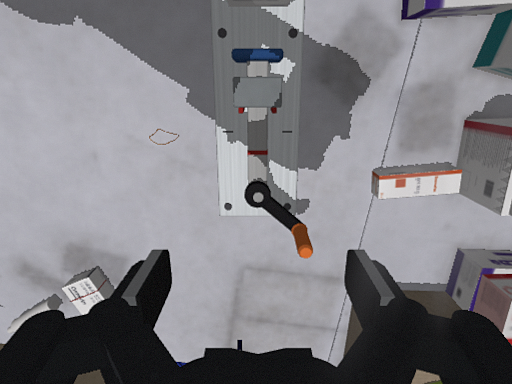

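The carton stands on the pad; the wrist picture shows the pivot at (259,190), peg at (303,242), stripe at (258,152) and pointers at (240,110)/(274,110). Now the peg.

>>> step_arm:
  fingers: [-1,-1,-1,-1,-1,-1,-1,-1,-1,-1]
  travel:
    - [-0.37,0.237,0]
    - [-0.37,0.237,0]
    - [0,0,0]
    - [0,0,0.3]
    - [0,0,0.4]
    - [0,0,0.4]
    - [0,0,0.35]
    - [0,0,0.21]
    - [0,0,0]
    - [0,0,0]
  twist: [0,0,0,0,0,0,0,0,0,0]

```text
time_s: 16.3
position: [0.6154, -0.1472, 0.0696]
tool_rot: [[-0.134, 0.991, 0.002], [0.991, 0.134, -0.001], [-0.001, 0.001, -1.0]]
ft_force: [-0.0, 0.5, -0.2]
grip_width: 0.0851
gripper_force: 0.0
```

>>> step_arm:
  fingers: [-0.5,0,0.4,0.8,1,1,1,1,1,1]
  travel:
    - [0,0,0]
    - [0,0,0]
    - [0,0,0]
    - [0,0,0]
    - [0,0,0]
    - [0,0,0]
    - [0,0,0]
    - [0,0,0]
    - [0,0,0]
    - [0,0,0]
  twist: [0,0,0,0,0,0,0,0,0,0]
  force: 50

```text
time_s: 17.55
position: [0.6153, -0.1475, 0.0686]
tool_rot: [[-0.134, 0.991, 0.001], [0.991, 0.134, -0.0], [-0.001, 0.001, -1.0]]
ft_force: [5.7, -1.8, 2.2]
grip_width: 0.0144
gripper_force: 49.1
```

```bash
cat > see.py <<'E'
from jig import *
import sys
im,d=optics.get_image("wrist");cv2.imwrite("pics/%s.png"%sys.argv[1],im);X=cloud("wrist",d)
np.set_printoptions(suppress=True)
c0=np.array([.5457,.0109]);e=np.array([.1336,-.991]);y=np.array([.991,.1336])
J=lambda p:np.round([(p[:2]-c0)@e,(p[:2]-c0)@y,p[2]],4)
s=monitor.observe();print("tcp jig",J(s["position"]),s["ft_force"],s["grip_width"],s["time_s"])
for q,z in(("pivot",.042),("stripe",.042),("pointers",.042),("jaw_face",.036),("peg_grip",.085)):
    for n in ("wrist",):
        for r in models.landmark_of(n,q)[:2]: print(n,q,round(r["confidence"],2),np.round(r["point"],1),J(ray(n,r["point"],z)))
h=cv2.cvtColor(im,cv2.COLOR_BGR2HSV)
a=(X[...,:2]-c0)@e;b=(X[...,:2]-c0)@y
red=((h[...,0]<8)|(h[...,0]>172))&(h[...,1]>130)&(abs(b)<.035)&(a>-.02)&(a<.13)&(X[...,2]<.06)&(d>0)
k,L,st,cc=cv2.connectedComponentsWithStats(red.astype(np.uint8))
for i in range(1,k):
    if st[i,4]>4: print("red",st[i],J(X[L==i].mean(0)))
E
python3 see.py g1
```

```text
tcp jig [0.1663 0.0478 0.0686] [ 4.3267512  -2.61934234  2.60102198] 0.014653903409700754 17.6
wrist pivot 0.66 [172.  158.6] [ 0.1226 -0.0003  0.042 ]
wrist stripe 0.8 [162.9  73.6] [ 0.0779 -0.0009  0.042 ]
wrist peg_grip 0.72 [259.5 269.7] [0.1666 0.0487 0.085 ]
wrist peg_grip 0.35 [162.5  72.8] [0.0793 0.0114 0.085 ]
red [143  68  50  11 443] [0.0776 0.0011 0.0402]
```

View pics/g1.png

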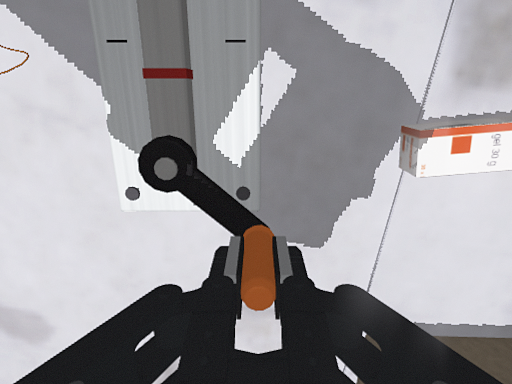

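Peg firmly between the pads (258,265); lever open ~0.83 rad, stripe at (168,73). Push the leg in 46 mm.

>>> step_arm:
  fingers: [1,1,1,1,1,1,1,1]
  travel:
    - [0.06,0,0]
    - [0.1,0,0]
    - [0.1,0,0]
    - [0.1,0,0]
    - [0.1,0,0]
    - [0,0,0]
    - [0,0,0]
    - [0,0,0]
  twist: [0,0,0,0,0,0,0,0]

```text
time_s: 18.85
position: [0.6095, -0.1023, 0.0686]
tool_rot: [[-0.134, 0.991, 0.002], [0.991, 0.134, -0.001], [-0.002, 0.002, -1.0]]
ft_force: [6.8, -3.3, 1.5]
grip_width: 0.0148
gripper_force: 49.2
```

```bash
python3 see.py g2
```

```text
tcp jig [0.1207 0.0481 0.0686] [ 6.45717653 -3.80207042  2.41377031] 0.015102842015258288 18.9
wrist pivot 0.6 [170.9 160.4] [ 0.0781 -0.0008  0.042 ]
wrist pivot 0.41 [458.2 203.5] [0.1042 0.1665 0.042 ]
wrist stripe 0.71 [163.1  78. ] [ 0.0346 -0.0008  0.042 ]
wrist pointers 0.72 [166.2  75. ] [0.0331 0.001  0.042 ]
wrist peg_grip 0.23 [165.4  72.6] [0.0337 0.0128 0.085 ]
red [119  65  92  14 976] [0.032  0.0003 0.0414]
```

View pics/g2.png

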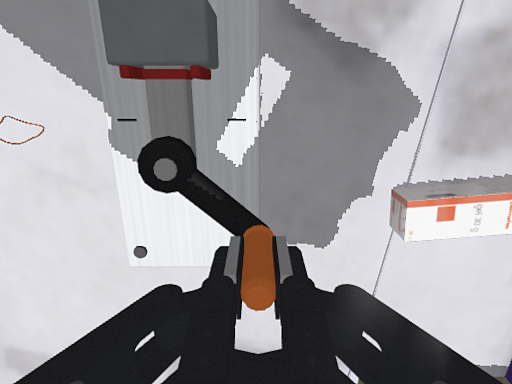

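Stripe (165,73) lies on the pointer line (127–203, 72): leg at its mark, lever still open. Start the arc: first two rows, to check it.

>>> step_arm:
  fingers: [1,1,1,1,1]
  travel:
    - [-0.048,-0.048,0]
    - [-0.048,-0.048,0]
    - [0,0,0]
    - [0,0,0]
    - [0,0,0]
  twist: [0.033,0.033,0,0,0]

```text
time_s: 19.77
position: [0.6006, -0.113, 0.0686]
tool_rot: [[0.073, 0.997, 0.001], [0.997, -0.073, -0.002], [-0.002, 0.002, -1.0]]
ft_force: [4.3, -4.7, 2.4]
grip_width: 0.0148
gripper_force: 49.1
```

```bash
cat > j.py <<'E'
from h import *
c0=np.array([.5457,.0109]);e=np.array([.1336,-.991]);y=np.array([.991,.1336])
s=monitor.observe();p=s["position"][:2]-c0;px,py=p@e,p@y
th=np.arcsin(np.clip(py/.065,-1,1));R=np.array(s["tool_rot"])
print("peg",px.round(4),py.round(4),"theta",th.round(3),"pivot x",(px-.065*np.cos(th)).round(4),"yaw",np.degrees(np.arctan2(R[1,0],R[0,0])).round(2),s["gripper_force"],s["ft_force"])
E
python3 j.py
```

```text
peg 0.1301 0.0378 theta 0.621 pivot x 0.0772 yaw 85.8 49.052699357271194 [ 4.31486872 -4.69507022  2.37609467]
```

>>> step_arm:
  fingers: [1,1,1,1,1,1]
  travel:
    - [-0.048,-0.048,0]
    - [-0.048,-0.048,0]
    - [-0.048,-0.048,0]
    - [0,0,0]
    - [0,0,0]
    - [0,0,0]
  twist: [0.033,0.033,0.033,0,0,0]

```text
time_s: 20.52
position: [0.5837, -0.1245, 0.0686]
tool_rot: [[0.375, 0.927, 0.001], [0.927, -0.375, -0.002], [-0.001, 0.002, -1.0]]
ft_force: [4.2, -4.3, 2.8]
grip_width: 0.0146
gripper_force: 49.0
```

```bash
python3 j.py
```

```text
peg 0.1393 0.0196 theta 0.306 pivot x 0.0773 yaw 67.97 48.97120505600469 [ 4.17671828 -4.2821252   2.78900049]
```

>>> step_arm:
  fingers: [1,1,1,1,1,1,1]
  travel:
    - [-0.048,-0.048,0]
    - [-0.048,-0.048,0]
    - [-0.047,-0.048,0]
    - [0,0,0]
    - [0,0,0]
    - [0,0,0]
    - [0,0,0]
  twist: [0.033,0.033,0.033,0,0,0,0]

```text
time_s: 21.4
position: [0.5642, -0.1304, 0.0686]
tool_rot: [[0.641, 0.768, 0.001], [0.768, -0.641, -0.001], [-0.001, 0.001, -1.0]]
ft_force: [3.0, -5.9, 3.1]
grip_width: 0.0149
gripper_force: 49.0
```

```bash
python3 j.py; python3 see.py g3; python3 - <<'E'
from h import *
for n in("scene","side"):
    im,d=optics.get_image(n);X=cloud(n,d)
    m=(d>0)&(abs(X[...,2]-.095)<.007)&(np.hypot(X[...,0]-.531,X[...,1]-.12)<.065)
    if m.sum()>30: print(n,"carton",m.sum(),cv2.minAreaRect((X[m][:,:2]*1000).astype(np.float32)))
    if n=="scene": b=cv2.resize(im[170:275,200:330],None,fx=3,fy=3,interpolation=cv2.INTER_CUBIC)
w=cv2.imread("pics/g3.png");b=np.vstack([b,np.zeros((384-b.shape[0],b.shape[1],3),np.uint8)])if b.shape[0]<384 else b[:384]
cv2.imwrite("pics/f.png",np.hstack([w[:,:400],b]))
E
```

```text
peg 0.1425 -0.0005 theta -0.008 pivot x 0.0775 yaw 50.15 49.04722274746746 [ 3.00697473 -5.87501885  3.06226371]
tcp jig [ 0.1425 -0.0005  0.0686] [ 3.18314766 -5.13193896  2.74680766] 0.014860604759361086 21.45
wrist pivot 0.57 [173.8 158.2] [0.0782 0.0006 0.042 ]
wrist pivot 0.39 [91.5 64.3] [0.0175 0.0113 0.042 ]
wrist stripe 0.86 [101.9 106.6] [ 0.033  -0.0028  0.042 ]
wrist pointers 0.71 [107.4 102.3] [0.0339 0.001  0.042 ]
wrist peg_grip 0.72 [258.8 268.5] [0.1427 0.0005 0.085 ]
wrist peg_grip 0.51 [104.  103.9] [0.0469 0.0148 0.085 ]
red [  72   68   76   66 1203] [0.0325 0.0024 0.0392]
scene carton 415 ((530.174072265625, 119.93098449707031), (65.9118881225586, 76.65611267089844), 7.582563400268555)
```

View pics/f.png

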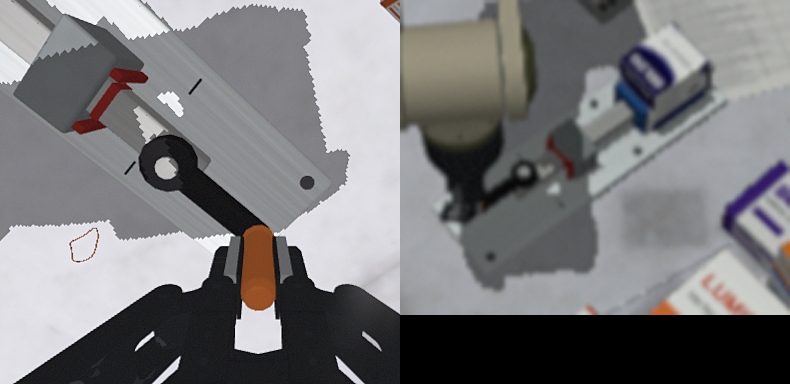

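The lever lies in line with the leg, and the stripe (107,103) sits between the pointer tips (128,75) and (85,127). The carton stands upright behind the jaw. Handing in.

```bash
python3 -c "
from rig import close_job
print(close_job())"
```

```text
the job is handed in; nothing more can be done
None
```

The job is handed in (no verdict came back): the 75 x 63 mm carton is upright on the pad, let go and not forced by the jaw; the leg is within about 1 mm of its mark by my measurement, the lever is closed, the peg is still gripped at about 49 N, and the arm did not touch the bystanders.

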